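# Pack the sanding drum and close the clamshell case

### The arm

A 6-joint arm with a two-finger parallel gripper is mounted at the origin on the work surface. World frame = base frame: x ahead of the robot, y to its left, z up, the work surface at z = 0. Lengths are in m, angles in rad, forces in N, time in s.
With the tool pointing down it reaches from about 0.35 to 0.85 m from the base axis. Payload 8.1 kg.
Tool frame: the origin (TCP) lies on the centre line of the jaws, within the pads' length; the fingertips stand robot.tips_ahead ahead of it and the grasp point (between the pads) lies 8 mm behind it (robot.tips_ahead is the distance from the TCP to the fingertips, in m); z points along the fingers, y is the direction in which the jaws open and shut (so a half turn about z gives the same grasp; the last joint's range is limited). The gripper opens to 93 mm and grips with 3 to 60 N. Pads are 15 mm wide; open, the fingers measure 128 mm over their backs; the gripper's body (75 mm by 188 mm) begins 65 mm behind the grasp point.
Start: joints at [1.184, 0.13, 1.488, -0, 1.523, -0.085], TCP at [0.178, 0.573, 0.23] pointing down, gripper open.
Joint ranges: [-2.96, 2.96], [-0.89, 2.26], [0.02, 2.5], [-1.34, 4.48], [0, 2.73], [-2.66, 2.66]. Speed limits (rad/s): [2.39, 2.39, 2.79, 3.14, 3.14, 3.14].

### API

Orientations are given as a rotation vector (axis times angle).
In Python, from plant import monitor, eyes, job, robot gives the robot as it stands.
- The arm moves only by the tool servo_tool, never from a script. Its argument "plan" is a list that holds one entry, the list of rows, each a list of 7 numbers: the closure, from -1 (fully open) to 1 (shut), so that 0 is half open, then the shift along the world's x, y, z in mm, then the turn, a rotation vector about the world's x, y, z in rad. In form: [[[hand, dx, dy, dz, ax, ay, az], ...]]. A call has 1 to 12 rows; each row shifts and turns the commanded pose from where the row before left it; what a row does not reach is not made up. A row lasts 1/10 s, in which the tool goes at most 50 mm and 8.59 degrees, less where a joint would pass 70% of its speed; a pose out of reach is approached as far as the arm can. A call with a gripper value outside its range is refused whole. The fingers move at their own pace and stop on an object; "force" is the grip in N (left out, the last holds). Time passes only in rows, so rows that do not move let the fingers close. It gives the time, the measured TCP pose, the force and the opening at its end, in the units of the state.
- monitor.read_state(): the state, without advancing time (a new reading comes with each control period).
- eyes.read_camera(name): name is "scene" or "top"; returns the picture (480x640x3 uint8, red, green, blue); there is no depth.
- eyes.camera_info(name): a dict with "mtx" (3x3 intrinsics, pixels), "D" ([k1, k2, p1, p2, k3] as OpenCV has them; the pictures are not rectified), "R" (3x3) and "t" (3): a world point X has camera coordinates R X + t. Camera axes: x right, y down, z forward; pixel columns grow to the right and rows downward; lengths in m; the calibration is good to about 2 mm. A picture is of the moment at which its call begins. camera_info takes no time and is no camera call.
- job.close_job(): hands the job in, once; it reports no verdict.
The state is a dict: "t": time; "q": joint angles; "dq": joint speeds; "joint_torque": joint torques, N m; "tool_pos": TCP position; "orientation": TCP orientation; "force": force on the tool from outside, world axes, zero at the start; "wrist_torque": the same for the moment, N m; "opening": finger opening in m.
Only numpy, scipy, OpenCV 4.12 (cv2) and the standard library are available. Lean on these libraries where they do the work, as an engineer would, in place of code of your own. Each camera call takes 0.05 s, during which the arm holds its last target. There are 200 camera calls.

### The job

Stand the sanding drum that fits the empty round pocket of the open case upright in that pocket, fully down, and let go of it. Then swing the top half of the case shut by its handle, sliding it along its loose hinge so that its ribs pass either side of the drum, until both halves meet edge to edge, flush all round. Do not force the drum or the lid, and leave the other things alone.

Things in the scene. Friction and masses are not known exactly. Their poses are not given: they have to be found in the camera images.
- case: Bottom half of a grey clamshell case, fixed on the bench: 130 (x) x 220 (y) x 50 mm high. Origin: centre of the underside; -x is the front, z up. A plywood insert, level with the rim (z = 50), has three round pockets; the two small ones hold small drums (below the rim), the big one is empty. The hinge line runs along y at x = +65, z = 50 mm.
- pocket (a point): Centre of the floor of the empty pocket, 6 mm above the case's underside, at x = -10, y = +50 mm in the case's frame. The pocket is a round hole 50.5 mm across, 44 mm deep, with a 2 mm chamfer at its mouth; axes as the case.
- lid (a joint): Opening angle of the top half about the hinge (rad): 0 = shut, rims meeting; about 1.57 = upright; limit 2.0. The stiff hinge stays where it is left.
- hinge (a point): Middle of the hinge line, on the bottom half; axes as the case. The top half, a grey shell 130 x 220 x 50 mm (top at z = 100 when shut), turns about it and also slides along it (y), with friction, up to 18 mm to a firm stop either way of flush; how far it starts shifted is not measured. Two ribs inside it, 51 mm apart, pass the drum only when it is flush.
- grip (a point): Where the middle of the top half's black round grip bar lies when the case is shut and flush: x = -100, z = 90 mm in the case's frame. Bar 12 mm thick, along y, 100 mm free between its posts, 35 mm off the shell. At lid angle q it lies at x = 65 - 165 cos q + 40 sin q, z = 50 + 165 sin q + 40 cos q, and y = the lid's unknown shift.
- drum: Sanding drum to pack: upright brown cylinder 48 mm in diameter, 80 mm high, about 150 g, dark top. Origin: centre of its underside, z up. Seated, it stands 36 mm above the case's rim.
- wide_drum: Bystander: a wider drum of the same look, 64 mm in diameter, 65 mm high, too wide for the pocket. Origin: centre of its underside.
- sanding_block: Bystander: cork sanding block 112 x 62 x 32 mm. Origin: centre of its underside.
- glue: Bystander: white glue bottle 52 mm in diameter, 130 mm high. Origin: centre of its underside.
Mind the look-alikes: they are no part of the job. Leave any purple look-alike of the drum alone.

How it is judged:
By the outcome, as a careful person would: the job done as asked, in the order asked, and still so for the second after the job is handed in, with the robot touching nothing.
It also fails if it takes over 67 s, if anything falls off the work surface, if the arm or the gripper's body presses on something with over 40 N, if the wrist force passes 120 N, or if a joint passes its speed limit or range.

## Working session

There is one attempt and no reset: what is moved stays moved. The work goes in short steps, Python scripts to look and compute and a tool call to move; the robot and the scene stay as the last step left them, time stands still between calls to the robot, and variables do not carry over. Pictures are saved under pics/ and viewed, about 8 in all and at most 12, crops included, and the job is handed in when it is done.

Besides the shell and the picture viewer there is one more tool, called as name(argument=value, ...) on one line, values as JSON. servo_tool: Moves the arm, as the interface text tells. Its arguments: {"type":"object","properties":{"plan":{"type":"array"},"force":{"type":"number"}},"required":["plan"]}

```bash
mkdir -p pics; ls; python3 - <<'E'
from plant import monitor, eyes, job, robot
import cv2
print({k:getattr(robot,k) for k in dir(robot) if not k.startswith('_')})
s=monitor.read_state();print(s)
for n in("scene","top"):
    im=eyes.read_camera(n);cv2.imwrite(f"pics/{n}0.png",im[:,:,::-1]);print(n,eyes.camera_info(n))
E
```

```text
pics
{'IKError': <class 'plant.IKError'>, 'tips_ahead': 0.011}
{'t': 0.0, 'q': array([ 1.18360313e+00,  1.31165492e-01,  1.48928720e+00, -6.35045028e-06,
        1.52302565e+00, -8.53834378e-02]), 'dq': array([-0.00097575, -0.00012675, -0.00116383, -0.00079582, -0.00306251,
        0.00112046]), 'joint_torque': array([ 8.55295948e-04, -5.59843183e+01, -4.91758096e+01,  7.67940329e-02,
        3.55918903e-02, -1.24243884e-04]), 'tool_pos': array([0.17810615, 0.57236308, 0.22858052]), 'orientation': array([-4.72218273e-01, -3.10545831e+00,  2.88166129e-03]), 'force': array([0.70978397, 0.05845609, 0.02825742]), 'wrist_torque': array([0.01050762, 0.02488073, 0.04926363]), 'opening': 0.09300271796606045}
scene {'mtx': array([[464.52605972,   0.        , 318.62987146],
       [  0.        , 464.52605972, 241.12344509],
       [  0.        ,   0.        ,   1.        ]]), 'D': array([-0.05937979,  0.        ,  0.        ,  0.        ,  0.        ]), 'R': array([[ 0.17560221,  0.98434249,  0.01528831],
       [ 0.66123559, -0.10642788, -0.74259046],
       [-0.72933624,  0.1405097 , -0.66957126]]), 't': array([-0.08207422, -0.2959346 ,  1.63258034])}
top {'mtx': array([[606.61998413,   0.        , 318.50295855],
       [  0.        , 606.61998413, 239.99080365],
       [  0.        ,   0.        ,   1.        ]]), 'D': array([0.02969882, 0.        , 0.        , 0.        , 0.        ]), 'R': array([[ 0.01025769, -0.99989596, -0.01014163],
       [-0.99469915, -0.00916557, -0.10241876],
       [ 0.10231515,  0.01113845, -0.99468967]]), 't': array([1.17179286e-03, 5.06880200e-01, 1.56813988e+00])}
```

View pics/scene0.png

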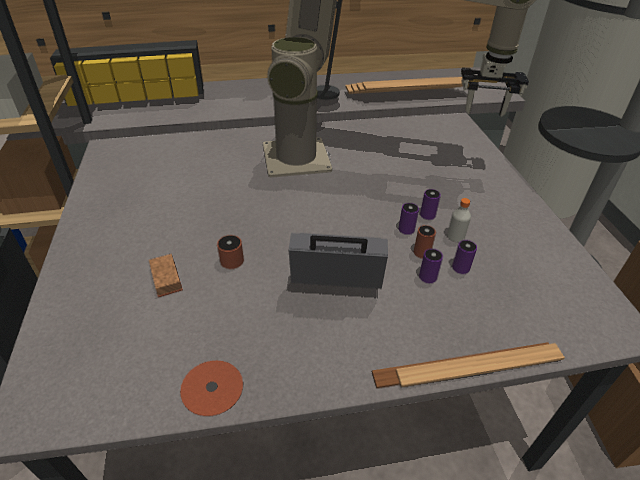

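View pics/top0.png

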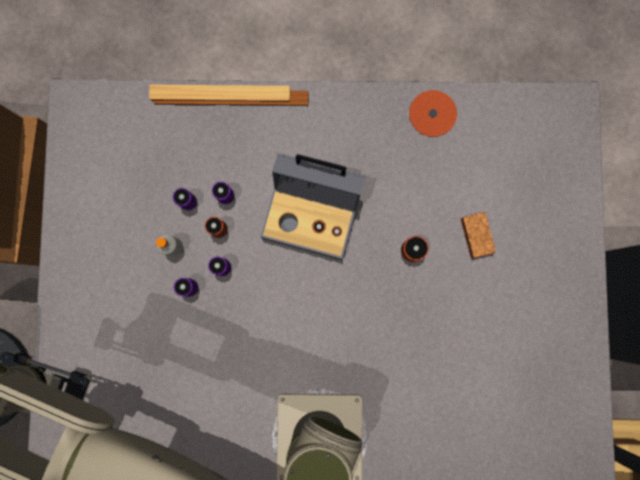

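Top view: the brown narrow drum is at (216,227). It could be confused with the wide brown drum at (415,248) and with the purple ones at (185,198), (223,192), (220,266) and (186,287). The case insert is around (310,222), the empty pocket at (289,222), and the grip bar at (321,164). I choose (216,227) and will check it in a crop.

```bash
cat > h.py <<'E'
import numpy as np, cv2
from plant import monitor, eyes, job, robot
def ray(n,p):
    c=eyes.camera_info(n);R=np.array(c['R']);t=np.array(c['t'])
    u=cv2.undistortPoints(np.array([[p]],float),c['mtx'],c['D'])[0,0]
    return -R.T@t, R.T@np.array([u[0],u[1],1])
def onz(n,p,z):
    o,d=ray(n,p);return o+d*(z-o[2])/d[2]
def proj(n,X):
    c=eyes.camera_info(n)
    return cv2.projectPoints(np.array([X],float),cv2.Rodrigues(np.array(c['R']))[0],np.array(c['t']),c['mtx'],c['D'])[0][0,0]
def tri(ps):
    A=0;b=0
    for n,p in ps:
        o,d=ray(n,p);d=d/np.linalg.norm(d);M=np.eye(3)-np.outer(d,d);A=A+M;b=b+M@o
    return np.linalg.solve(A,b)
def blobs(m,amin=30):
    n,l,s,c=cv2.connectedComponentsWithStats(m.astype(np.uint8))
    return [(c[i],s[i]) for i in range(1,n) if s[i][4]>=amin]
E
python3 - <<'E'
from h import *
t=cv2.imread('pics/top0.png');s=cv2.imread('pics/scene0.png')
a=cv2.resize(t[140:300,145:385],None,fx=3.3,fy=3.3,interpolation=cv2.INTER_CUBIC)
cv2.imwrite('pics/c1.png',a)
hsv=cv2.cvtColor(t,cv2.COLOR_BGR2HSV)
wood=cv2.inRange(hsv,(12,70,120),(30,255,255));wood[:140]=0;wood[300:]=0;wood[:,:250]=0;wood[:,375:]=0
cs=max(cv2.findContours(wood,0,2)[0],key=cv2.contourArea)
r=cv2.minAreaRect(cs);B=cv2.boxPoints(r);print(r)
for p in B: print(p,onz('top',p,.05)[:2])
print('hole');
for p in [(289,222)]:print(onz('top',p,.05))
b=cv2.inRange(hsv,(0,100,50),(14,255,255));
for c,st in blobs(b[150:290,180:440]>0,20): print('brown',c+[180,150],st)
E
```

```text
((307.40777587890625, 223.01101684570312), (80.65666198730469, 46.24475860595703), 14.995077133178711)
[262.4701  234.91165] [0.51627632 0.15122749]
[274.4353  190.24161] [0.63390862 0.12225334]
[352.34546 211.11038] [ 0.58064542 -0.08134718]
[340.38025 255.78043] [ 0.46394557 -0.05102984]
hole
[0.5506437  0.08294692 0.05      ]
brown [216.93922652 228.02209945] [ 25  67  22  21 181]
brown [318.50704225 226.54929577] [133  71  13  12  71]
brown [336.13513514 230.97297297] [152  77  10   9  37]
brown [412.96444444 249.98666667] [222  86  27  26 225]
```

View pics/c1.png

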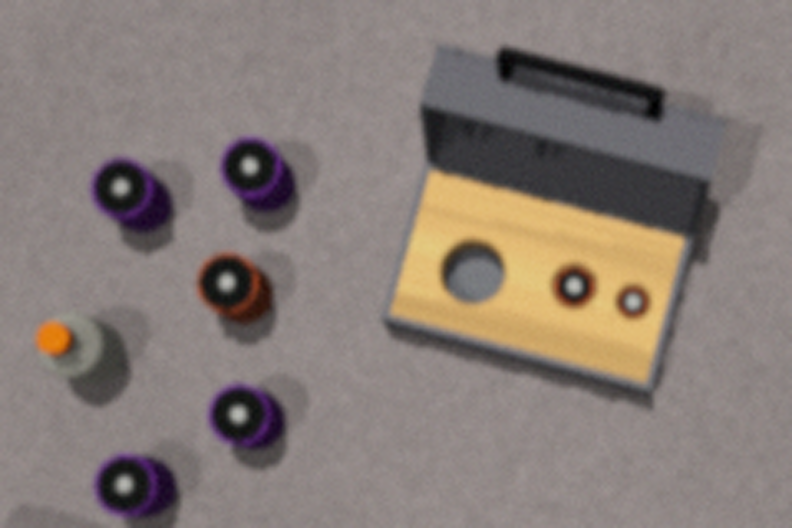

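```bash
cat >> h.py <<'E'
def bgr(n): return eyes.read_camera(n)[:,:,::-1].copy()
def dot(g,x,y,r=6,k=7):
    # sub-pixel centroid of bright dot near (x,y)
    w=cv2.resize(g[y-r:y+r+1,x-r:x+r+1].astype(np.float32),None,fx=8,fy=8,interpolation=cv2.INTER_CUBIC)
    m=(w>(w.max()+w.min())/2)
    c=min(blobs(m,20),key=lambda b:np.hypot(*(b[0]-w.shape[0]/2)))
    return (c[0]+.5)/8-.5+[x-r,y-r], c[1][4]/64
E
python3 - <<'E'
from h import *
t=cv2.imread('pics/top0.png');s=cv2.imread('pics/scene0.png')
g=cv2.cvtColor(t,6)
p,a=dot(g,214,226,4);print('drum dot',p,a,onz('top',p,.08))
# hole mouth: non wood pixels inside insert
hsv=cv2.cvtColor(t,cv2.COLOR_BGR2HSV)
x0,y0=275,208
u=cv2.resize(t[y0:y0+30,x0:x0+28],None,fx=8,fy=8,interpolation=cv2.INTER_CUBIC)
sat=cv2.cvtColor(u,cv2.COLOR_BGR2HSV)[:,:,1];val=u[:,:,0].astype(int)
d=u[:,:,2].astype(int)-u[:,:,0]
m=(d<60)
for c,st in blobs(m,300):print('hole',(c+.5)/8-.5+[x0,y0],st/8)
cs=[c for c in cv2.findContours(m.astype(np.uint8),0,1)[0] if cv2.contourArea(c)>2000]
for c in cs:
    e=cv2.fitEllipse(c);q=(np.array(e[0])+.5)/8-.5+[x0,y0];print('ell',q,np.array(e[1])/8,onz('top',q,.05))
# scene drum top: dark disc near
gs=cv2.cvtColor(s,6)
print(proj('scene',onz('top',p,.08)))
a=cv2.resize(s[215:300,270:480],None,fx=3.8,fy=3.8,interpolation=cv2.INTER_CUBIC);cv2.imwrite('pics/c2.png',a)
E
```

```text
drum dot [213.24427481 225.08473282] 20.46875 [0.53698977 0.27400691 0.08      ]
hole [287.98274008 222.34829624] [   4.125    5.5     18.875   18.625 2179.   ]
ell [287.98557472 222.34640598] [18.34260559 18.68032837] [0.54971295 0.08556868 0.05      ]
[425.58656997 230.00818317]
```

View pics/c2.png

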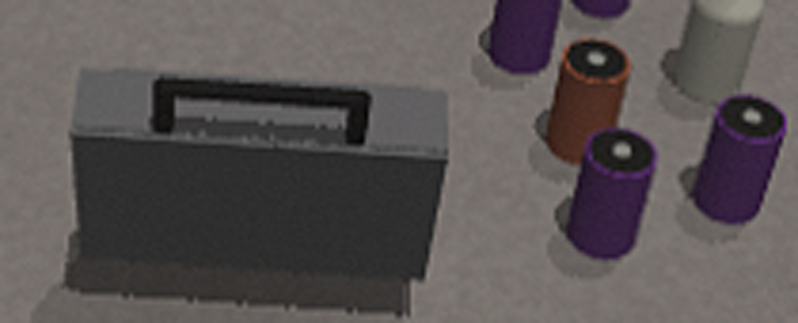

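The drum crop is confirmed: the brown one at scene (427,230), width 48 mm, between two purples. The lid is upright with the grip bar at scene (338,243). Next I move above the drum.

servo_tool(plan=[[[-1,30,-25,0,0,0,0.005],[-1,30,-25,0,0,0,0.005],[-1,30,-25,0,0,0,0.005],[-1,30,-25,0,0,0,0.005],[-1,30,-25,0,0,0,0.005],[-1,30,-25,0,0,0,0.005],[-1,30,-25,0,0,0,0.005],[-1,30,-25,0,0,0,0.005],[-1,30,-25,0,0,0,0.005],[-1,30,-25,0,0,0,0.004],[-1,30,-25,0,0,0,0],[-1,29,-23,0,0,0,0]]], force=20)

```text
t: 1.3
tool_pos: [0.5382, 0.2734, 0.2291]
orientation: [-0.396, -3.116, 0.001]
force: [0.5, 0.7, 0.5]
opening: 0.0928
```

```bash
python3 - <<'E'
from h import *
s=monitor.read_state();print(s['t'],s['tool_pos'],s['orientation'],cv2.Rodrigues(s['orientation'])[0][:,1])
g=cv2.cvtColor(cv2.imread('pics/scene0.png'),6)
p,a=dot(g,427,230,3);print(p,a)
print(tri([('top',(213.24,225.08)),('scene',p)]), onz('scene',p,.08))
E
```

```text
1.3 [0.53822457 0.27339674 0.22911151] [-3.96421896e-01 -3.11577112e+00  7.10879863e-04] [ 2.50407776e-01  9.68140308e-01 -5.37916133e-04]
[426.53416203 229.9202886 ] 11.234375
[0.53735465 0.2751415  0.08036018] [0.53704703 0.27663968 0.08      ]
```

servo_tool(plan=[[[-1,-1,1,-40,0,0,0],[-1,0,0,-40,0,0,0],[-1,0,0,-40,0,0,0],[-1,0,0,-30,0,0,0],[-1,0,0,-19,0,0,0],[0,0,0,0,0,0,0],[0.3,0,0,0,0,0,0],[0.3,0,0,0,0,0,0],[0.3,0,0,0,0,0,0],[0.3,0,0,0,0,0,0]]], force=20)

```text
t: 2.3
tool_pos: [0.5372, 0.2763, 0.0621]
orientation: [0.396, 3.115, 0.002]
force: [-0.1, 0.7, 0.2]
opening: 0.0576
```

```bash
python3 - <<'E'
from h import *
s=monitor.read_state();print(s['t'],s['tool_pos'],s['opening'],s['force'])
E
```

```text
2.3 [0.53719726 0.27626972 0.06207981] 0.05763110044001089 [-0.06708137  0.72522566  0.2033576 ]
```

servo_tool(plan=[[[0.6,0,0,-1,0,0,0],[0.6,0,0,0,0,0,0],[0.6,0,0,0,0,0,0],[0.6,0,0,0,0,0,0],[0.6,0,0,0,0,0,0],[0.6,0,0,0,0,0,0]]], force=25)

```text
t: 2.9
tool_pos: [0.5368, 0.276, 0.0603]
orientation: [0.396, 3.116, 0.001]
force: [-0.3, 0.3, 5.2]
opening: 0.0476
```

servo_tool(plan=[[[0.6,0,0,30,0,0,0],[0.6,0,0,40,0,0,0],[0.6,0,0,40,0,0,0],[0.6,2,-30,0,0,0,0],[0.6,2,-35,0,0,0,0],[0.6,2,-35,0,0,0,0],[0.6,2,-35,0,0,0,0],[0.6,2,-30,0,0,0,0],[0.6,2,-20,0,0,0,0],[0.6,1,-4,0,0,0,0],[0.6,0,0,-30,0,0,0],[0.6,0,0,-15,0,0,0]]])

```text
t: 4.1
tool_pos: [0.5481, 0.0873, 0.1223]
orientation: [-0.396, -3.114, 0.0]
force: [-0.1, -0.3, -3.6]
opening: 0.048
```

```bash
python3 - <<'E'
from h import *
s=monitor.read_state();print(s['t'],s['tool_pos'],s['opening'],s['force'])
t=bgr('top');sc=bgr('scene')
a=cv2.resize(t[150:280,220:390],None,fx=3.3,fy=3.3,interpolation=2);b=cv2.resize(sc[180:310,270:420],None,fx=3,fy=3.3,interpolation=2)
h=min(a.shape[0],b.shape[0]);im=np.hstack([a[:h],b[:h]])
im=cv2.resize(im,None,fx=.78,fy=.78);print(im.shape)
cv2.imwrite('pics/c3.png',im)
E
```

```text
4.1 [0.54810688 0.08725094 0.12225282] 0.0479719603654401 [-0.14949114 -0.30971056 -3.55311293]
(335, 789, 3)
```

View pics/c3.png

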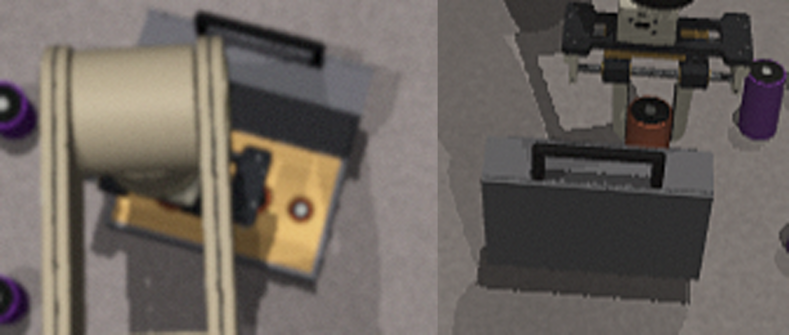

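```bash
python3 - <<'E'
from h import *
s=monitor.read_state();T=s['tool_pos'];print(s['t'],T,s['force'])
g=cv2.cvtColor(bgr('scene'),6)
q=proj('scene',T+[0,0,.02]);print(q)
p,a=dot(g,int(round(q[0])),int(round(q[1])),3);print(p,a,onz('scene',p,T[2]+.02))
E
```

```text
4.2 [0.54648664 0.08741775 0.1208837 ] [-0.15648768  1.07546152 -1.701923  ]
[359.77517172 221.57675666]
[360.69606974 221.86879433] 13.21875 [0.54795086 0.08940723 0.1408837 ]
```

servo_tool(plan=[[[0.6,2.5,0,0,0,0,0],[0.6,0,0,-4,0,0,0],[0.6,0,0,-4,0,0,0],[0.6,0,0,-3,0,0,0],[0.6,0,0,0,0,0,0]]])

```text
t: 4.75
tool_pos: [0.5514, 0.0869, 0.1131]
orientation: [-0.396, -3.116, 0.0]
force: [0.1, -0.0, -1.8]
opening: 0.0478
```

servo_tool(plan=[[[0.6,-1.5,0,0,0,0,0],[0.6,0,0,0,0,0,0],[0.6,0,0,0,0,0,0]]])

```text
t: 5.05
tool_pos: [0.5504, 0.0869, 0.1138]
orientation: [0.396, 3.116, 0.0]
force: [0.3, 0.0, -1.7]
opening: 0.0476
```

servo_tool(plan=[[[0.6,-1,0,-3,0,0,0],[0.6,0,0,-3,0,0,0],[0.6,0,0,-2,0,0,0],[0.6,0,0,0,0,0,0],[0.6,0,0,0,0,0,0]]])

```text
t: 5.55
tool_pos: [0.5493, 0.0869, 0.1055]
orientation: [-0.396, -3.116, 0.0]
force: [1.1, -0.0, -2.6]
opening: 0.0478
```

servo_tool(plan=[[[0.6,0,0,-4,0,0,0],[0.6,0,0,-4,0,0,0],[0.6,0,0,-4,0,0,0],[0.6,0,0,0,0,0,0]]])

```text
t: 5.95
tool_pos: [0.5492, 0.0869, 0.0929]
orientation: [-0.396, -3.116, 0.0]
force: [1.6, 0.5, -2.5]
opening: 0.0475
```

servo_tool(plan=[[[0.6,0.3,0,-6,0,0,0],[0.6,0,0,-6,0,0,0],[0.6,0,0,-5,0,0,0],[0.6,0,0,-3,0,0,0],[0.6,0,0,-2,0,0,0],[0.6,0,0,0,0,0,0]]])

```text
t: 6.55
tool_pos: [0.5494, 0.0869, 0.0712]
orientation: [-0.396, -3.116, 0.0]
force: [0.2, 0.6, -2.7]
opening: 0.0475
```

servo_tool(plan=[[[0.6,0,0,-2,0,0,0],[0.6,0,0,-2,0,0,0],[0.6,0,0,-1,0,0,0],[0.6,0,0,0,0,0,0]]])

```text
t: 6.95
tool_pos: [0.5495, 0.0869, 0.0665]
orientation: [-0.396, -3.116, 0.0]
force: [-0.3, 0.3, -0.4]
opening: 0.0477
```

servo_tool(plan=[[[0.6,0,0,-0.5,0,0,0],[0.3,0,0,0,0,0,0],[-0.3,0,0,0,0,0,0],[-0.6,0,0,0,0,0,0],[-0.6,0,0,0,0,0,0],[-0.6,0,0,20,0,0,0],[-0.6,0,0,40,0,0,0],[-0.6,0,0,45,0,0,0],[-0.6,0,0,45,0,0,0],[-0.6,0,0,45,0,0,0],[-0.6,0,0,45,0,0,0],[-0.6,0,0,0,0,0,0]]])

```text
t: 8.15
tool_pos: [0.5526, 0.0871, 0.3148]
orientation: [0.394, 3.104, 0.004]
force: [0.2, 0.4, 0.1]
opening: 0.0743
```

```bash
cat >> h.py <<'E'
ux=np.array([.9681,-.2505,0]);uy=np.array([.2505,.9681,0]);O=np.array([.5475,.0358,0])
def case(X): d=np.array(X)-O; return np.array([d@ux,d@uy,d[2]])*1000
def world(c): c=np.array(c)/1000; return O+c[0]*ux+c[1]*uy+[0,0,c[2]]
E
python3 - <<'E'
from h import *
print(monitor.read_state()['q'])
t=cv2.imread('pics/top0.png');s=cv2.imread('pics/scene0.png')
K=6
def bar(im,x0,y0,x1,y1,th):
    u=cv2.resize(im[y0:y1,x0:x1],None,fx=K,fy=K,interpolation=2).max(2)
    m=u<th
    b=max(blobs(m,100),key=lambda b:b[1][4]);l=cv2.connectedComponents(m.astype(np.uint8))[1]
    i=l[m][0];
    n,l,st,c=cv2.connectedComponentsWithStats(m.astype(np.uint8));i=1+st[1:,4].argmax()
    pts=np.argwhere(l==i)[:,::-1]
    r=cv2.minAreaRect(pts.astype(np.float32))
    return (cv2.boxPoints(r)+.5)/K-.5+[x0,y0],r,u
for nm,im,w in(('top',t,(285,145,360,180)),('scene',s,(300,228,375,255))):
    B,r,u=bar(im,*w,45);print(nm,B.round(1).tolist(),np.array(r[1])/K)
    cv2.imwrite(f'pics/bar_{nm}.png',u)
# insert edges (left/right y) at z=.05 and front line, in case coordinates
for p in [(262.4701,234.91165),(274.4353,190.24),(352.345,211.11),(340.38,255.78)]: print(case(onz('top',p,.05)).round(1))
# predicted pixels of bar & lid front-wall corners for q
for q in(1.5,1.57,1.65,1.75):
    c,sn=np.cos(q),np.sin(q);P=lambda a,h,y:world([65-a*c+h*sn,y,50+a*sn+h*c])
    print(q,'bar',[proj(n,P(165,40,0)).round(1) for n in('top','scene')],'corners',[[proj(n,P(130,h,y)).round(1).tolist() for y in(110,-110) for h in(0,50)] for n in('top','scene')])
E
```

```text
[ 6.47187026e-02 -1.20545094e-02  1.48261272e+00  2.85505979e-05
  1.65820618e+00 -1.25332903e+00]
top [[294.3, 162.8], [296.5, 154.3], [346.4, 167.3], [344.2, 175.8]] [51.61910502  8.76734988]
scene [[309.2, 249.4], [310.1, 234.9], [367.1, 238.4], [366.2, 252.9]] [57.05406698 14.54373042]
[-59.1 103.9  50. ]
[ 62.  105.3  50. ]
[  61.4 -105.1   50. ]
[ -59.1 -105.    50. ]
1.5 bar [array([315.5, 175.8]), array([339.3, 224.3])] corners [[[267.4, 182.3], [272.8, 162.2], [356.2, 205.7], [361.6, 185.5]], [[386.8, 229.4], [387.7, 242.7], [292.1, 223.6], [289.4, 236.6]]]
1.57 bar [array([316.8, 171.3]), array([339. , 228.6])] corners [[[268.4, 178.6], [274.0, 158.8], [357.2, 202.1], [362.5, 182.1]], [[386.9, 231.9], [387.7, 246.6], [291.6, 226.0], [288.9, 240.4]]]
1.65 bar [array([318.3, 166.4]), array([338.6, 233.8])] corners [[[269.6, 174.5], [275.3, 155.3], [358.3, 198.0], [363.5, 178.4]], [[387.1, 235.0], [387.6, 251.2], [291.1, 229.0], [288.4, 244.9]]]
1.75 bar [array([320.1, 160.6]), array([338.2, 240.7])] corners [[[271.1, 169.6], [276.8, 151.1], [359.6, 192.9], [364.6, 174.2]], [[387.2, 239.3], [387.4, 257.2], [290.4, 233.3], [287.8, 250.8]]]
```

```bash
python3 - <<'E'
from h import *
X=tri([('top',(320.4,163.2)),('scene',(338.6,238.5))]);print(X,case(X))
for q in(1.66,1.7,1.74):
    c,s=np.cos(q),np.sin(q);print(q,65-165*c+40*s,50+165*s+40*c)
T=monitor.read_state()['tool_pos'];print(case(T),(world([126,-1,200])-T)*1000)
E
```

```text
[0.67080367 0.0029374  0.20599651] [127.60236019  -0.92671711 205.99651353]
1.66 119.5400533911772 210.7805416587702
1.7 125.9259339768603 208.47091395283633
1.74 132.21434606501987 205.90776658990325
[ -7.95928706  50.95897657 314.83447041] [ 116.67009955  -83.85993633 -114.83447041]
```

servo_tool(plan=[[[-0.6,0,-8,0,0,0,-0.14],[-0.6,0,-8,0,0,0,-0.14],[-0.6,0,-8,0,0,0,-0.14],[-0.6,0,-8,0,0,0,-0.14],[-0.6,0,-8,0,0,0,-0.14],[-0.6,0,-8,0,0,0,-0.14],[-0.6,0,-8,0,0,0,-0.14],[-0.6,0,-8,0,0,0,-0.14],[-0.6,0,-8,0,0,0,-0.14],[-0.6,0,-8,0,0,0,-0.14],[-0.6,0,0,0,0,0,-0.14],[-0.6,0,0,0,0,0,-0.031]]])

```text
t: 9.35
tool_pos: [0.5495, 0.0066, 0.3056]
orientation: [-2.489, -1.916, 0.0]
force: [0.4, 0.4, -0.2]
opening: 0.0744
```

servo_tool(plan=[[[-0.6,30,-1,0,0,0,0],[-0.6,30,-1,0,0,0,0],[-0.6,30,-1,0,0,0,0],[-0.6,31,-0.5,0,0,0,0],[-0.6,0,0,-25,0,0,0],[-0.6,0,0,-25,0,0,0],[-0.6,0,0,-25,0,0,0],[-0.6,0,0,0,0,0,0],[-0.6,0,0,0,0,0,0]]])

```text
t: 10.25
tool_pos: [0.6702, 0.0035, 0.2308]
orientation: [-2.483, -1.923, 0.002]
force: [0.3, 0.3, 1.0]
opening: 0.0742
```

```bash
python3 - <<'E'
from h import *
s=monitor.read_state();T=s['tool_pos'];print(s['t'],T,case(T),cv2.Rodrigues(s['orientation'])[0][:,1:].T)
t=bgr('top');sc=bgr('scene')
a=cv2.resize(t[140:270,240:390],None,fx=2.6,fy=2.6,interpolation=2);b=cv2.resize(sc[180:310,270:420],None,fx=2.6,fy=2.6,interpolation=2)
cv2.imwrite('pics/c4.png',np.hstack([a,b]))
E
```

```text
10.25 [0.67019089 0.00345762 0.23076079] [126.87881603  -0.57658769 230.76079192] [[ 9.68169203e-01 -2.50292012e-01 -1.51737490e-03]
 [-1.53222121e-03  1.35536535e-04 -9.99998817e-01]]
```

View pics/c4.png

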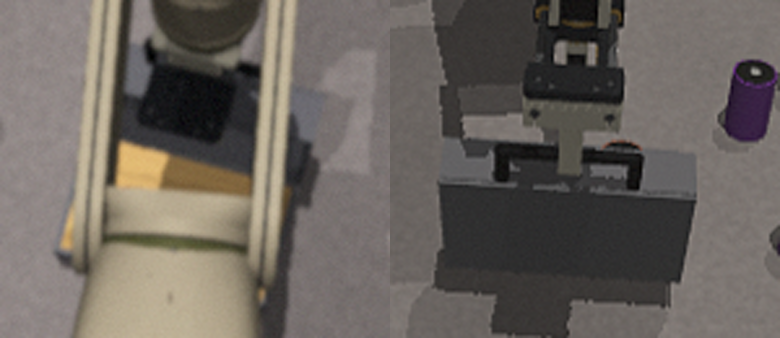

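```bash
python3 - <<'E'
from h import *
for z in (86,90,130):print(z,proj('scene',world([-10,50,z])),proj('scene',world([-34,50,z])))
E
```

```text
86 [358.27051104 239.11910594] [358.39280023 232.97508738]
90 [358.3840825 237.9488373] [358.50480219 231.80853788]
130 [359.54687926 225.94921811] [359.65102975 219.85234784]
```

servo_tool(plan=[[[-0.6,0,0,-16,0,0,0],[-0.6,0,0,-16,0,0,0],[-0.2,0,0,0,0,0,0],[0.2,0,0,0,0,0,0],[0.6,0,0,0,0,0,0],[0.6,0,0,0,0,0,0],[0.6,0,0,0,0,0,0],[0.6,0,0,0,0,0,0],[0.6,0,0,0,0,0,0]]])

```text
t: 11.25
tool_pos: [0.6707, 0.0034, 0.1994]
orientation: [2.484, 1.923, 0.0]
force: [-0.1, -0.1, -0.1]
opening: 0.0229
```

servo_tool(plan=[[[0.8,0,0,0,0,0,0],[1,0,0,0,0,0,0],[1,0,0,0,0,0,0],[1,0,0,0,0,0,0]]], force=40)

```text
t: 11.65
tool_pos: [0.6712, 0.0032, 0.1998]
orientation: [2.483, 1.923, 0.002]
force: [4.3, -1.7, 3.0]
opening: 0.0109
```

servo_tool(plan=[[[1,0.75,2.9,0,0,0,0],[1,0.75,2.9,0,0,0,0],[1,0.75,2.9,0,0,0,0],[1,0,0,0,0,0,0]]])

```text
t: 12.05
tool_pos: [0.6734, 0.0122, 0.1998]
orientation: [2.483, 1.923, 0.001]
force: [3.9, -3.9, 4.7]
opening: 0.0109
```

```bash
python3 - <<'E'
from h import *
s=monitor.read_state();print(case(s['tool_pos']),s['force'],s['force']@uy,s['wrist_torque'])
E
```

```text
[127.82119479   8.68745615 199.81803589] [ 3.89424287 -3.86218588  4.71259628] -2.7634743075067716 [-0.56341366 -0.62571794 -0.03299939]
```

servo_tool(plan=[[[1,0.5,1.9,0,0,0,0],[1,0.5,1.9,0,0,0,0],[1,0.5,1.9,0,0,0,0],[1,0,0,0,0,0,0]]])

```text
t: 12.45
tool_pos: [0.6749, 0.0177, 0.1998]
orientation: [2.483, 1.923, 0.001]
force: [3.6, -3.4, 5.6]
opening: 0.0107
```

```bash
cat > st.py <<'E'
from h import *
s=monitor.read_state();print(s['t'],case(s['tool_pos']).round(2),s['force'].round(1),'fy',round(s['force']@uy,1),'fx',round(s['force']@ux,1),s['opening'])
E
python3 st.py
```

```text
12.45 [127.85  14.38 199.82] [ 3.6 -3.4  5.6] fy -2.4 fx 4.4 0.010660441749876588
```

servo_tool(plan=[[[1,0.25,0.97,0,0,0,0],[1,0.25,0.97,0,0,0,0],[1,0.25,0.97,0,0,0,0],[1,0,0,0,0,0,0]]])

```text
t: 12.85
tool_pos: [0.6756, 0.0205, 0.1998]
orientation: [2.483, 1.923, 0.001]
force: [4.8, -2.7, 4.6]
opening: 0.0109
```

```bash
python3 st.py
```

```text
12.85 [127.84  17.25 199.82] [ 4.8 -2.7  4.6] fy -1.4 fx 5.3 0.01090150201530697
```

servo_tool(plan=[[[1,0.25,0.97,0,0,0,0],[1,0.25,0.97,0,0,0,0],[1,0.12,0.48,0,0,0,0],[1,0,0,0,0,0,0]]])

```text
t: 13.25
tool_pos: [0.6762, 0.0228, 0.1998]
orientation: [2.483, 1.922, 0.001]
force: [3.8, -2.9, 4.7]
opening: 0.0111
```

```bash
python3 st.py
```

```text
13.25 [127.85  19.68 199.82] [ 3.8 -2.9  4.7] fy -1.8 fx 4.4 0.01106496498888171
```

```bash
python3 - <<'E'
from h import *
s0=cv2.imread('pics/scene0.png');s1=bgr('scene')
for s in(s0,s1):
    m=(s[234:254,295:385].max(2)<45).sum(0);xs=295+np.where(m>=3)[0];print(xs.min(),xs.max(),m.tolist())
cv2.imwrite('pics/c5.png',cv2.resize(s1[190:300,270:420],None,fx=4,fy=4,interpolation=2))
E
```

```text
310 366 [1, 1, 1, 0, 1, 0, 0, 1, 1, 1, 1, 1, 1, 1, 1, 5, 15, 15, 15, 14, 13, 4, 6, 6, 6, 6, 6, 6, 6, 6, 5, 5, 5, 5, 4, 4, 4, 4, 5, 5, 5, 5, 5, 5, 5, 5, 4, 4, 4, 4, 4, 4, 4, 5, 5, 5, 5, 5, 5, 5, 5, 5, 4, 4, 4, 4, 11, 14, 14, 14, 14, 10, 0, 0, 0, 0, 0, 0, 0, 0, 0, 0, 0, 0, 0, 0, 0, 0, 0, 0]
319 375 [0, 0, 0, 1, 1, 0, 0, 1, 1, 1, 1, 1, 1, 1, 1, 1, 0, 0, 0, 0, 0, 1, 0, 1, 13, 16, 16, 16, 16, 14, 6, 6, 7, 6, 9, 9, 2, 2, 1, 3, 3, 5, 1, 2, 1, 1, 0, 1, 5, 1, 2, 1, 1, 0, 0, 1, 1, 1, 2, 2, 0, 0, 0, 2, 0, 0, 0, 1, 3, 2, 1, 0, 0, 3, 6, 13, 15, 15, 15, 14, 9, 0, 0, 0, 0, 0, 0, 0, 0, 0]
```

View pics/c5.png

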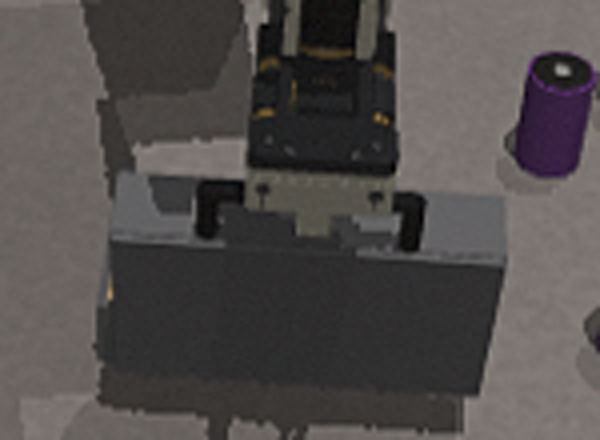

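servo_tool(plan=[[[1,0.25,0.97,0,0,0,0],[1,0.25,0.97,0,0,0,0],[1,0,0,0,0,0,0]]])

```text
t: 13.6
tool_pos: [0.6765, 0.024, 0.1998]
orientation: [2.483, 1.922, -0.001]
force: [2.7, -6.4, 5.8]
opening: 0.0107
```

```bash
python3 st.py
```

```text
13.6 [127.87  20.94 199.77] [ 2.7 -6.4  5.8] fy -5.5 fx 4.2 0.01071975872050533
```

servo_tool(plan=[[[1,0.25,0.97,0,0,0,0],[1,0,0,0,0,0,0]]])

```text
t: 13.8
tool_pos: [0.6767, 0.0246, 0.1998]
orientation: [2.483, 1.921, -0.001]
force: [3.0, -7.3, 5.6]
opening: 0.0105
```

```bash
python3 st.py
```

```text
13.8 [127.92  21.51 199.77] [ 3.  -7.3  5.6] fy -6.3 fx 4.8 0.010536679432369564
```

servo_tool(plan=[[[1,-1,-3.87,0,0,0,0],[1,-1,-3.87,0,0,0,0],[1,-1,-3.87,0,0,0,0],[1,-1,-3.87,0,0,0,0],[1,-1,-3.87,0,0,0,0],[1,-1,-3.87,0,0,0,0],[1,-1,-3.87,0,0,0,0],[1,-0.75,-2.9,0,0,0,0],[1,-0.5,-1.9,0,0,0,0],[1,0,0,0,0,0,0]]])

```text
t: 14.8
tool_pos: [0.6688, -0.0053, 0.1999]
orientation: [2.483, 1.924, 0.003]
force: [4.1, 0.0, 4.7]
opening: 0.0108
```

```bash
python3 st.py
```

```text
14.8 [127.73  -9.43 199.86] [4.1 0.  4.7] fy 1.1 fx 4.0 0.010788491653732721
```

servo_tool(plan=[[[1,-0.25,-0.97,0,0,0,0],[1,-0.25,-0.97,0,0,0,0],[1,-0.25,-0.97,0,0,0,0],[1,-0.25,-0.97,0,0,0,0],[1,0,0,0,0,0,0]]])

```text
t: 15.3
tool_pos: [0.6679, -0.009, 0.1999]
orientation: [2.483, 1.924, 0.003]
force: [4.5, 1.5, 5.7]
opening: 0.0106
```

```bash
python3 st.py
```

```text
15.3 [127.75 -13.22 199.89] [4.5 1.5 5.7] fy 2.6 fx 4.0 0.01055389614833511
```

servo_tool(plan=[[[1,-0.25,-0.97,0,0,0,0],[1,0,0,0,0,0,0]]])

```text
t: 15.5
tool_pos: [0.6676, -0.0099, 0.1998]
orientation: [2.483, 1.924, 0.003]
force: [5.5, 0.4, 5.1]
opening: 0.0107
```

```bash
python3 st.py
```

```text
15.5 [127.72 -14.19 199.84] [5.5 0.4 5.1] fy 1.8 fx 5.2 0.010715185890445037
```

servo_tool(plan=[[[1,-0.25,-0.97,0,0,0,0],[1,0,0,0,0,0,0]]])

```text
t: 15.7
tool_pos: [0.6674, -0.0109, 0.1998]
orientation: [2.483, 1.924, 0.003]
force: [4.3, 1.0, 4.3]
opening: 0.0109
```

```bash
python3 st.py
```

```text
15.7 [127.73 -15.19 199.84] [4.3 1.  4.3] fy 2.1 fx 3.9 0.010939549329982656
```

servo_tool(plan=[[[1,-0.25,-0.97,0,0,0,0],[1,0,0,0,0,0,0]]])

```text
t: 15.9
tool_pos: [0.6671, -0.0119, 0.1998]
orientation: [2.483, 1.924, 0.003]
force: [4.9, 1.8, 5.3]
opening: 0.0109
```

```bash
python3 st.py
```

```text
15.9 [127.71 -16.22 199.85] [4.9 1.8 5.3] fy 3.0 fx 4.3 0.010910688731279197
```

servo_tool(plan=[[[1,-0.25,-0.97,0,0,0,0],[1,0,0,0,0,0,0]]])

```text
t: 16.1
tool_pos: [0.6669, -0.0128, 0.1999]
orientation: [2.483, 1.924, 0.003]
force: [5.1, 0.7, 5.8]
opening: 0.011
```

```bash
python3 st.py
```

```text
16.1 [127.73 -17.18 199.86] [5.1 0.7 5.8] fy 2.0 fx 4.8 0.011049825405975723
```

servo_tool(plan=[[[1,-0.25,-0.97,0,0,0,0],[1,-0.12,-0.48,0,0,0,0],[1,0,0,0,0,0,0]]])

```text
t: 16.4
tool_pos: [0.6666, -0.0139, 0.1999]
orientation: [-2.483, -1.924, -0.004]
force: [5.0, 2.4, 5.2]
opening: 0.0114
```

```bash
python3 st.py
```

```text
16.4 [127.72 -18.33 199.86] [5.  2.4 5.2] fy 3.6 fx 4.2 0.011408596631519888
```

servo_tool(plan=[[[1,-0.25,-0.97,0,0,0,0],[1,-0.12,-0.48,0,0,0,0],[1,0,0,0,0,0,0]]])

```text
t: 16.7
tool_pos: [0.6663, -0.0148, 0.1999]
orientation: [-2.482, -1.924, -0.005]
force: [6.0, 4.6, 5.2]
opening: 0.0106
```

```bash
python3 st.py
```

```text
16.7 [127.68 -19.19 199.85] [6.  4.6 5.2] fy 6.0 fx 4.6 0.010627949048799268
```

servo_tool(plan=[[[1,1,3.87,0,0,0,0],[1,1,3.87,0,0,0,0],[1,1,3.87,0,0,0,0],[1,1,3.87,0,0,0,0],[1,0.75,2.9,0,0,0,0],[1,0.5,1.94,0,0,0,0],[1,0,0,0,0,0,0],[1,0,0,0,0,0,0]]])

```text
t: 17.5
tool_pos: [0.6712, 0.0036, 0.1998]
orientation: [2.483, 1.923, 0.001]
force: [3.8, -2.2, 5.5]
opening: 0.0108
```

```bash
python3 st.py; python3 - <<'E'
from h import *
# arc from current q to target, in 60ths, deltas in world mm
T=case(monitor.read_state()['tool_pos'])
f=lambda q:np.array([65-165*np.cos(q)+40*np.sin(q),0,50+165*np.sin(q)+40*np.cos(q)])
qs=np.linspace(1.71,.9,13);P=[f(q) for q in qs]
print(f(1.71),T)
for a,b in zip(P,P[1:]):
    d=b-a;print(np.round(d[0]*ux+[0,0,d[2]],1).tolist())
E
```

```text
17.5 [ 1.2778e+02 -1.5000e-01  1.9984e+02] [ 3.8 -2.2  5.5] fy -1.2 fx 4.3 0.01084451924733402
[127.50757043   0.         207.85374129] [ 1.27775842e+02 -1.49430474e-01  1.99836837e+02]
[-10.4, 2.7, 3.9]
[-10.7, 2.8, 3.1]
[-10.9, 2.8, 2.4]
[-11.0, 2.8, 1.6]
[-11.1, 2.9, 0.8]
[-11.1, 2.9, 0.1]
[-11.1, 2.9, -0.7]
[-11.0, 2.8, -1.5]
[-10.9, 2.8, -2.2]
[-10.7, 2.8, -3.0]
[-10.5, 2.7, -3.7]
[-10.2, 2.6, -4.5]
```

servo_tool(plan=[[[1,0.3,1.1,0,0,0,0],[1,-5.2,1.4,2,0,0,0],[1,-5.2,1.3,1.9,0,0,0],[1,-10.7,2.8,3.1,0,0,0],[1,-10.9,2.8,2.4,0,0,0]]])

```text
t: 18.0
tool_pos: [0.6395, 0.0129, 0.2094]
orientation: [2.483, 1.922, 0.002]
force: [4.3, -2.0, 6.1]
opening: 0.0106
```

```bash
python3 st.py
```

```text
18.0 [ 94.82   0.91 209.39] [ 4.3 -2.   6.1] fy -0.9 fx 4.6 0.010608646354759561
```

Low force (about 6 N); continue the swing to q≈0.9.

servo_tool(plan=[[[1,-11,2.8,1.6,0,0,0],[1,-11.1,2.9,0.8,0,0,0],[1,-11.1,2.9,0.1,0,0,0],[1,-11.1,2.9,-0.7,0,0,0],[1,-11,2.8,-1.5,0,0,0],[1,-10.9,2.8,-2.2,0,0,0],[1,-10.7,2.8,-3,0,0,0],[1,-10.5,2.7,-3.7,0,0,0],[1,-10.2,2.6,-4.5,0,0,0],[1,0,0,0,0,0,0]]])

```text
t: 19.0
tool_pos: [0.5396, 0.0393, 0.1944]
orientation: [-2.481, -1.923, 0.003]
force: [-1.2, 1.6, -0.1]
opening: 0.0107
```

```bash
python3 st.py
```

```text
19.0 [ -8.48   1.39 194.39] [-1.2  1.6 -0.1] fy 1.3 fx -1.6 0.01071191089620577
```

servo_tool(plan=[[[0.5,0,0,0,0,0,0],[0.2,0,0,0,0,0,0],[0.2,0,0,0,0,0,0],[0.2,0,0,30,0,0,0],[0.2,0,0,40,0,0,0],[0.2,-5,30,20,0,0,0],[0.2,-10,45,0,0,0,0],[0.2,-10,45,0,0,0,0],[0.2,-10,45,0,0,0,0],[0.2,-10,45,0,0,0,0],[0.2,-10,45,0,0,0,0],[0.2,-5,45,0,0,0,0]]])

```text
t: 20.2
tool_pos: [0.4808, 0.3402, 0.2856]
orientation: [2.484, 1.923, 0.0]
force: [0.9, -0.7, 0.1]
opening: 0.0369
```

```bash
python3 st.py; python3 - <<'E'
from h import *
t=bgr('top');cv2.imwrite('pics/top1.png',t);cv2.imwrite('pics/scene1.png',bgr('scene'))
a=cv2.resize(t[160:280,250:380],None,fx=6,fy=5,interpolation=2)
a=cv2.resize(t[165:275,250:375],None,fx=5.4,fy=5.4,interpolation=2);cv2.imwrite('pics/c6.png',a);print(a.shape)
E
```

```text
20.2 [-140.84  277.98  285.57] [ 0.9 -0.7  0.1] fy -0.4 fx 1.0 0.03694724182519899
(594, 675, 3)
```

View pics/c6.png

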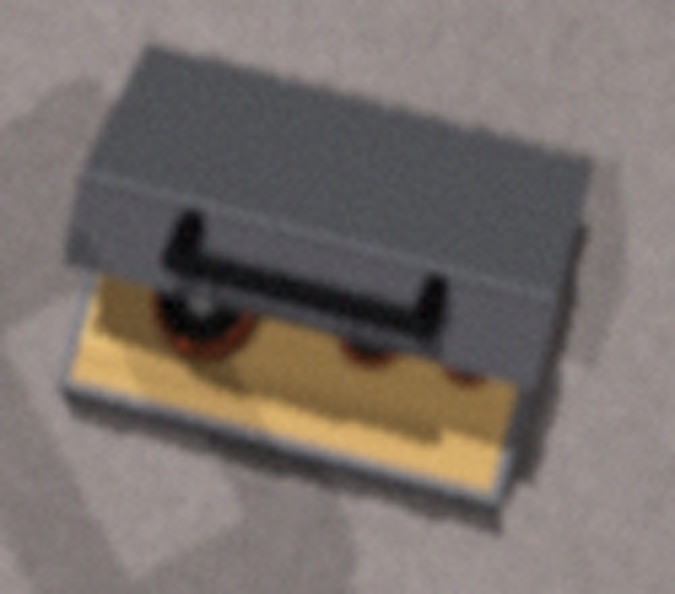

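```bash
python3 - <<'E'
from h import *
from scipy.optimize import least_squares
F=5.4
px=lambda x,y:(np.array([x,y])+.5)/F-.5+[250,165]
obs={'ftL':(83,178),'ftR':(552,293),'bkL':(150,47),'bkR':(592,160)}
def P(q,a,h,y):
    c,s=np.cos(q),np.sin(q);return world([65-a*c+h*s,y,50+a*s+h*c])
loc={'ftL':(130,50,110),'ftR':(130,50,-110),'bkL':(0,50,110),'bkR':(0,50,-110)}
bot={'L':((68,385),(-65,110,50)),'R':((503,497),(-65,-110,50))}
e=[px(*o)-proj('top',world(w)) for o,w in bot.values()];b=np.mean(e,0);print('case err',np.round(e,2))
for useb in(0,1):
  def res(v):
    return np.concatenate([px(*obs[k])-b*useb-proj('top',P(v[0],loc[k][0],loc[k][1],loc[k][2]+v[1])) for k in obs])
  r=least_squares(res,[.9,0]);print(r.x,r.fun.round(2))
# bar ends
B=[px(178,258),px(428,328)]
for sh in(-2,0,2): print(sh,proj('top',P(.89,165,40,sh)),np.mean(B,0))
E
```

```text
case err [[ 2.58 -0.59]
 [ 1.07 -1.84]]
[ 0.87511478 -1.82644496] [ 0.91  1.04 -1.34 -1.32  0.72  1.01 -0.43  0.03]
[0.84223309 1.75178892] [ 0.95  0.81 -1.21 -1.54  0.39  2.29 -0.82  1.29]
-2 [305.20255904 218.26863213] [305.7037037  218.85185185]
0 [304.37917047 218.04943596] [305.7037037  218.85185185]
2 [303.55586025 217.83025851] [305.7037037  218.85185185]
```

```bash
cat > prof.py <<'E'
from h import *
t=cv2.imread('pics/top1.png').astype(np.float32)
def P(q,a,h,y):
    c,s=np.cos(q),np.sin(q);return world([65-a*c+h*s,y,50+a*s+h*c])
def prof(f,ys,ch):
    xy=np.array([proj('top',f(y)) for y in ys],np.float32)
    v=cv2.remap(t,xy[None,:,0].copy(),xy[None,:,1].copy(),cv2.INTER_CUBIC)[0]
    return ch(v)
def edge(f,y0,y1,ch):
    ys=np.arange(y0,y1,.25);v=cv2.GaussianBlur(prof(f,ys,ch).reshape(1,-1),(0,0),4)[0];g=np.gradient(v)
    i=np.abs(g).argmax();return ys[i],round(float(g[i]),2)
rb=lambda v:v[:,2]-v[:,0]
br=lambda v:v.sum(1)
for x in(-55,-50,-45):
    L,R=edge(lambda y:world([x,y,50]),92,118,rb),edge(lambda y:world([x,y,50]),-118,-92,rb);print('insert',x,L,R,(L[0]+R[0])/2)
q=.885
for a,h in((165,40),(165,43),(168,40),(163,38)):
    f=lambda y:P(q,a,h,y)
    L,R=edge(f,48,75,br),edge(f,-75,-48,br);print('bar',a,h,L,R,(L[0]+R[0])/2)
for a,h in((30,50),(60,50),(90,50),(115,50),(130,30),(130,15)):
    f=lambda y:P(q,a,h,y)
    L,R=edge(f,95,130,br),edge(f,-130,-95,br);print('lid',a,h,L,R,(L[0]+R[0])/2)
E
python3 prof.py
```

```text
insert -55 (np.float64(103.75), -4.07) (np.float64(-104.5), 4.23) -0.375
insert -50 (np.float64(104.25), -4.38) (np.float64(-104.5), 4.33) -0.125
insert -45 (np.float64(103.75), -4.29) (np.float64(-105.0), 4.29) -0.625
bar 165 40 (np.float64(59.75), 8.32) (np.float64(-64.5), -6.97) -2.375
bar 165 43 (np.float64(59.5), 9.73) (np.float64(-67.0), -6.85) -3.75
bar 168 40 (np.float64(59.25), 8.23) (np.float64(-65.5), -7.42) -3.125
bar 163 38 (np.float64(60.25), 8.3) (np.float64(-65.0), -7.28) -2.375
lid 30 50 (np.float64(107.75), 7.44) (np.float64(-112.0), -5.27) -2.125
lid 60 50 (np.float64(106.75), 6.48) (np.float64(-113.75), -4.07) -3.5
lid 90 50 (np.float64(109.0), 5.09) (np.float64(-116.5), -9.7) -3.75
lid 115 50 (np.float64(107.25), 6.2) (np.float64(-117.0), -9.89) -4.875
lid 130 30 (np.float64(107.75), 4.36) (np.float64(-119.25), -9.08) -5.75Traceback (most recent call last):
  File "prof.py", line 22, in <module>
    L,R=edge(f,95,130,br),edge(f,-130,-95,br);print('lid',a,h,L,R,(L[0]+R[0])/2)
        ~~~~^^^^^^^^^^^^^
  File "prof.py", line 10, in edge
    ys=np.arange(y0,y1,.25);v=cv2.GaussianBlur(prof(f,ys,ch).reshape(1,-1),(0,0),4)[0];g=np.gradient(v)
                                               ~~~~^^^^^^^^^
  File "prof.py", line 6, in prof
    xy=np.array([proj('top',f(y)) for y in ys],np.float32)
                 ~~~~^^^^^^^^^^^^
  File "h.py", line 10, in proj
    c=eyes.camera_info(n)
ValueError: time passes only in moves, steps and waits
```

```bash
cat > prof.py <<'E'
from h import *
import sys
CI={n:eyes.camera_info(n) for n in('top','scene')}
def pj(n,X):
    c=CI[n];return cv2.projectPoints(np.array(X,float),cv2.Rodrigues(np.array(c['R']))[0],np.array(c['t']),c['mtx'],c['D'])[0][:,0]
def P(q,a,h,y):
    c,s=np.cos(q),np.sin(q);return world([65-a*c+h*s,y,50+a*s+h*c])
def edge(n,t,f,y0,y1,ch):
    ys=np.arange(y0,y1,.25);xy=pj(n,[f(y) for y in ys]).astype(np.float32)
    v=ch(cv2.remap(t.astype(np.float32),xy[None,:,0].copy(),xy[None,:,1].copy(),cv2.INTER_CUBIC)[0])
    g=np.gradient(cv2.GaussianBlur(v.reshape(1,-1),(0,0),4)[0]);i=np.abs(g).argmax();return float(ys[i]),round(float(g[i]),1)
rb=lambda v:v[:,2]-v[:,0]
br=lambda v:v.sum(1)
def both(tag,n,t,f,a,b,ch):
    L,R=edge(n,t,f,a,b,ch),edge(n,t,f,-b,-a,ch);print(n,tag,L,R,(L[0]+R[0])/2)
def run(top,sc,q):
    if top is not None:
        for x in(-56,-52,-48,-44): both(f'insert{x}','top',top,lambda y:world([x,y,50]),92,118,rb)
        for a,h in((165,40),(163,40),(167,40)): both(f'bar{a}','top',top,lambda y:P(q,a,h,y),48,75,br)
        for a in(20,40,60,80,100,120): both(f'lid{a}','top',top,lambda y:P(q,a,50,y),95,130,br)
    if sc is not None:
        for z in(15,25,35,45): both(f'back{z}','scene',sc,lambda y:world([65,y,z]),95,130,br)
        for a in(20,40,60,80,100,120): both(f'lid{a}','scene',sc,lambda y:P(q,a,50,y),95,130,br)
        for a,h in((165,40),(165,44)): both(f'bar{a}','scene',sc,lambda y:P(q,a,h,y),48,75,br)
E
python3 - <<'E'
from prof import *
run(cv2.imread('pics/top1.png'),cv2.imread('pics/scene1.png'),.885)
print('START')
q=1.71
t=cv2.imread('pics/top0.png');s=cv2.imread('pics/scene0.png')
for a in(163,165,167): both(f'bar{a}','top',t,lambda y:P(q,a,40,y),48,75,br);both(f'bar{a}','scene',s,lambda y:P(q,a,40,y),48,75,br)
for h in(10,25,40): both(f'lid front{h}','top',t,lambda y:P(q,130,h,y),95,130,br);both(f'lid{h}','scene',s,lambda y:P(q,130,h,y),95,130,br)
E
```

```text
top insert-56 (103.75, -3.7) (-105.0, 3.8) -0.625
top insert-52 (104.0, -4.5) (-104.75, 4.5) -0.375
top insert-48 (103.75, -4.5) (-104.5, 4.4) -0.375
top insert-44 (103.75, -4.2) (-104.75, 4.4) -0.5
top bar165 (59.75, 8.3) (-64.5, -7.0) -2.375
top bar163 (60.0, 8.8) (-64.0, -7.1) -2.0
top bar167 (59.5, 8.3) (-65.5, -7.6) -3.0
top lid20 (106.75, 6.7) (-111.75, -4.8) -2.5
top lid40 (107.5, 7.4) (-112.5, -5.5) -2.5
top lid60 (106.75, 6.5) (-113.75, -4.1) -3.5
top lid80 (108.75, 4.7) (-117.0, -9.1) -4.125
top lid100 (108.0, 5.4) (-116.25, -9.3) -4.125
top lid120 (108.0, 5.5) (-118.0, -8.9) -5.0
scene back15 (112.25, 11.7) (-116.5, -11.8) -2.125
scene back25 (111.5, 13.5) (-116.25, -12.6) -2.375
scene back35 (112.5, 11.7) (-116.0, -12.5) -1.75
scene back45 (116.25, 4.8) (-116.0, -8.1) 0.125
scene lid20 (110.0, 2.5) (-110.0, -5.9) 0.0
scene lid40 (111.5, 8.5) (-110.25, -11.1) 0.625
scene lid60 (111.5, 3.7) (-110.5, -6.5) 0.5
scene lid80 (111.25, 5.5) (-110.25, -11.0) 0.5
scene lid100 (111.75, 5.5) (-110.75, -6.9) 0.5
scene lid120 (111.0, 9.5) (-110.25, -12.8) 0.375
scene bar165 (63.0, 20.7) (-60.75, -19.1) 1.125
scene bar165 (62.75, 20.6) (-60.5, -19.1) 1.125
START
top bar163 (59.0, 13.8) (-62.75, -11.7) -1.875
scene bar163 (62.5, 18.1) (-62.25, -16.5) 0.125
top bar165 (59.0, 13.6) (-63.0, -11.3) -2.0
scene bar165 (62.0, 15.1) (-61.5, -15.8) 0.25
top bar167 (58.75, 13.8) (-63.5, -11.4) -2.375
scene bar167 (60.5, 13.1) (-60.0, -10.9) 0.25
top lid front10 (108.5, 4.1) (-128.25, 2.0) -9.875
scene lid10 (110.5, 5.1) (-109.75, -3.9) 0.375
top lid front25 (106.25, 2.9) (-124.75, -1.1) -9.25
scene lid25 (110.25, 4.7) (-109.75, -5.2) 0.25
top lid front40 (108.0, 3.4) (-113.75, -1.2) -2.875
scene lid40 (110.0, 6.2) (-109.75, -4.9) 0.125
```

servo_tool(plan=[[[0.2,5,-45,0,0,0,0],[0.2,10,-45,0,0,0,0],[0.2,10,-45,0,0,0,0],[0.2,10,-45,0,0,0,0],[0.2,10,-45,0,0,0,0],[0.2,10,-45,0,0,0,0],[0.2,4,-31,0,0,0,0],[0.2,0,0,-20,0,0,0],[0.2,0,0,0,0,0,0]]])

```text
t: 21.2
tool_pos: [0.5393, 0.0356, 0.2628]
orientation: [-2.485, -1.918, 0.006]
force: [-0.9, 0.3, 0.0]
opening: 0.0373
```

```bash
python3 st.py
```

```text
21.2 [ -7.86  -2.24 262.81] [-0.9  0.3  0. ] fy 0.0 fx -0.9 0.037266747428814986
```

servo_tool(plan=[[[0.2,0,0,-25,0,0,0],[0.2,0,0,-25,0,0,0],[0.2,0,0,-18,0,0,0],[0.2,0,0,0,0,0,0],[0.6,0,0,0,0,0,0],[1,0,0,0,0,0,0],[1,0,0,0,0,0,0],[1,0,0,0,0,0,0],[1,0,0,0,0,0,0]]], force=50)

```text
t: 22.1
tool_pos: [0.5407, 0.0376, 0.1986]
orientation: [2.483, 1.923, 0.001]
force: [-4.2, 1.4, 6.2]
opening: 0.0107
```

```bash
python3 st.py; python3 - <<'E'
from prof import *
s=bgr('scene')
for a in(40,80,120): both(f'lid{a}','scene',s,lambda y:P(.885,a,50,y),95,130,br)
E
```

```text
22.1 [ -7.02   0.   198.6 ] [-4.2  1.4  6.2] fy 0.3 fx -4.5 0.010721449882168832
scene lid40 (111.5, 9.0) (-110.25, -8.1) 0.625
scene lid80 (111.25, 9.6) (-110.0, -8.0) 0.625
scene lid120 (111.0, 10.4) (-110.25, -9.3) 0.375
```

servo_tool(plan=[[[1,0.25,0.97,0,0,0,0],[1,0.25,0.97,0,0,0,0],[1,0,0,0,0,0,0],[1,0,0,0,0,0,0]]])

```text
t: 22.55
tool_pos: [0.5411, 0.039, 0.1986]
orientation: [2.483, 1.923, 0.0]
force: [-5.3, -1.3, 6.5]
opening: 0.0104
```

```bash
python3 st.py; python3 - <<'E'
from prof import *
s=bgr('scene')
for a in(20,40,60,80,100,120): both(f'lid{a}','scene',s,lambda y:P(.885,a,50,y),95,130,br)
E
```

```text
22.55 [ -7.02   1.53 198.57] [-5.3 -1.3  6.5] fy -2.6 fx -4.8 0.010372240963933079
scene lid20 (112.5, 6.3) (-109.0, -12.1) 1.75
scene lid40 (111.5, 8.6) (-110.0, -4.2) 0.75
scene lid60 (112.5, 10.3) (-109.0, -7.8) 1.75
scene lid80 (111.75, 6.7) (-110.0, -4.1) 0.875
scene lid100 (112.25, 10.8) (-109.0, -6.5) 1.625
scene lid120 (113.25, 8.0) (-110.0, -5.5) 1.625
```

servo_tool(plan=[[[1,0.25,0.97,0,0,0,0],[1,0,0,0,0,0,0],[1,0,0,0,0,0,0]]])

```text
t: 22.9
tool_pos: [0.5413, 0.04, 0.1986]
orientation: [2.483, 1.923, 0.0]
force: [-3.6, -1.4, 5.7]
opening: 0.0107
```

```bash
python3 st.py; python3 - <<'E'
from prof import *
s=bgr('scene')
m=[]
for a in range(10,126,5):
    m.append([edge('scene',s,lambda y:P(.885,a,50,y),95,130,br)[0],edge('scene',s,lambda y:P(.885,a,50,y),-130,-95,br)[0]])
s1=cv2.imread('pics/scene1.png');k=[]
for a in range(10,126,5):
    k.append([edge('scene',s1,lambda y:P(.885,a,50,y),95,130,br)[0],edge('scene',s1,lambda y:P(.885,a,50,y),-130,-95,br)[0]])
print(np.median(m,0),np.mean(m),np.median(k,0),np.mean(k))
E
```

```text
22.9 [ -7.01   2.52 198.59] [-3.6 -1.4  5.7] fy -2.2 fx -3.2 0.010669468748151844
[ 113.25  -108.625] 2.234375 [ 111.25 -110.25] 0.5625
```

```bash
python3 - <<'E'
from h import *
f=lambda q:np.array([65-165*np.cos(q)+40*np.sin(q),0,50+165*np.sin(q)+40*np.cos(q)])
qs=np.r_[np.linspace(.895,.5,9),np.linspace(.5,0,15)[1:]];P=[f(q) for q in qs]
for q,a,b in zip(qs[1:],P,P[1:]):
    d=b-a;print(round(q,3),b.round(1)[[0,2]],np.round(d[0]*ux+[0,0,d[2]],1).tolist())
E
```

```text
0.846 [-14.5 200. ] [-7.3, 1.9, -3.7]
0.796 [-21.8 195.9] [-7.1, 1.8, -4.1]
0.747 [-28.9 191.4] [-6.9, 1.8, -4.5]
0.698 [-35.8 186.6] [-6.6, 1.7, -4.8]
0.648 [-42.4 181.5] [-6.4, 1.7, -5.1]
0.599 [-48.8 176. ] [-6.2, 1.6, -5.5]
0.549 [-54.8 170.3] [-5.9, 1.5, -5.8]
0.5 [-60.6 164.2] [-5.6, 1.5, -6.1]
0.464 [-64.6 159.7] [-3.9, 1.0, -4.6]
0.429 [-68.5 155. ] [-3.7, 1.0, -4.7]
0.393 [-72.1 150.1] [-3.5, 0.9, -4.8]
0.357 [-75.6 145.2] [-3.4, 0.9, -5.0]
0.321 [-78.9 140.1] [-3.2, 0.8, -5.1]
0.286 [-82.  134.9] [-3.0, 0.8, -5.2]
0.25 [-85.  129.6] [-2.8, 0.7, -5.3]
0.214 [-87.7 124.2] [-2.7, 0.7, -5.4]
0.179 [-90.3 118.7] [-2.5, 0.6, -5.5]
0.143 [-92.6 113.1] [-2.3, 0.6, -5.6]
0.107 [-94.8 107.4] [-2.1, 0.5, -5.7]
0.071 [-96.7 101.7] [-1.9, 0.5, -5.7]
0.036 [-98.5  95.9] [-1.7, 0.4, -5.8]
0.0 [-100.   90.] [-1.5, 0.4, -5.9]
```

servo_tool(plan=[[[1,-7.3,1.9,-3.7,0,0,0],[1,-7.1,1.8,-4.1,0,0,0],[1,-6.9,1.8,-4.5,0,0,0],[1,-6.6,1.7,-4.8,0,0,0],[1,-6.4,1.7,-5.1,0,0,0],[1,0,0,0,0,0,0]]])

```text
t: 23.55
tool_pos: [0.5054, 0.0494, 0.1741]
orientation: [-2.483, -1.923, 0.003]
force: [-0.3, -2.5, 0.2]
opening: 0.0107
```

```bash
python3 st.py
```

```text
23.55 [-44.14   2.67 174.08] [-0.3 -2.5  0.2] fy -2.5 fx 0.4 0.010695399414044272
```

servo_tool(plan=[[[1,-6.2,1.6,-5.5,0,0,0],[1,-5.9,1.5,-5.8,0,0,0],[1,0,0,0,0,0,0]]])

```text
t: 23.85
tool_pos: [0.4934, 0.0526, 0.1626]
orientation: [-2.483, -1.923, 0.003]
force: [1.4, -1.9, -1.3]
opening: 0.0108
```

```bash
python3 st.py
```

```text
23.85 [-56.54   2.72 162.57] [ 1.4 -1.9 -1.3] fy -1.5 fx 1.8 0.010812708092776697
```

servo_tool(plan=[[[1,-5.6,1.5,-6.1,0,0,0],[1,-3.9,1,-4.6,0,0,0],[1,0,0,0,0,0,0]]])

```text
t: 24.15
tool_pos: [0.4845, 0.055, 0.1522]
orientation: [-2.483, -1.923, 0.001]
force: [3.8, -2.8, -3.1]
opening: 0.0106
```

```bash
python3 st.py
```

```text
24.15 [-65.76   2.78 152.15] [ 3.8 -2.8 -3.1] fy -1.7 fx 4.4 0.010562923418546942
```

servo_tool(plan=[[[1,-3.7,1,-4.7,0,0,0],[1,-3.5,0.9,-4.8,0,0,0],[1,0,0,0,0,0,0]]])

```text
t: 24.45
tool_pos: [0.4775, 0.0568, 0.1428]
orientation: [-2.483, -1.923, 0.001]
force: [3.7, -2.4, -3.0]
opening: 0.0107
```

```bash
python3 st.py
```

```text
24.45 [-73.05   2.79 142.84] [ 3.7 -2.4 -3. ] fy -1.4 fx 4.2 0.010723211688820173
```

servo_tool(plan=[[[1,-3.4,0.9,-5,0,0,0],[1,-3.2,0.8,-5.1,0,0,0],[1,0,0,0,0,0,0]]])

```text
t: 24.75
tool_pos: [0.4708, 0.0585, 0.1325]
orientation: [-2.483, -1.923, 0.001]
force: [6.0, -1.7, -2.2]
opening: 0.0103
```

```bash
python3 st.py
```

```text
24.75 [-79.99   2.76 132.5 ] [ 6.  -1.7 -2.2] fy -0.1 fx 6.2 0.010288543969344513
```

servo_tool(plan=[[[1,-3,0.8,-5.2,0,0,0],[1,-2.8,0.7,-5.3,0,0,0],[1,0,0,0,0,0,0]]])

```text
t: 25.05
tool_pos: [0.4651, 0.06, 0.122]
orientation: [-2.484, -1.923, 0.001]
force: [6.1, -2.6, -2.4]
opening: 0.0106
```

```bash
python3 st.py
```

```text
25.05 [-85.8    2.76 121.98] [ 6.1 -2.6 -2.4] fy -1.0 fx 6.6 0.010593428790127635
```

servo_tool(plan=[[[1,-2.2,0.6,-5.4,0,0,0],[1,-2.2,0.5,-5.5,0,0,0],[1,0,0,0,0,0,0]]])

```text
t: 25.35
tool_pos: [0.4605, 0.0611, 0.1109]
orientation: [-2.483, -1.923, 0.001]
force: [4.2, -1.9, -1.1]
opening: 0.0108
```

```bash
python3 st.py
```

```text
25.35 [-90.6    2.74 110.86] [ 4.2 -1.9 -1.1] fy -0.8 fx 4.6 0.010752194050299577
```

servo_tool(plan=[[[1,-2,0.5,-5.6,0,0,0],[1,-1.9,0.4,-5.7,0,0,0],[1,0,0,0,0,0,0]]])

```text
t: 25.65
tool_pos: [0.4566, 0.062, 0.0996]
orientation: [-2.483, -1.923, 0.002]
force: [3.9, -0.9, -2.2]
opening: 0.0106
```

```bash
python3 st.py
```

```text
25.65 [-94.61   2.6   99.59] [ 3.9 -0.9 -2.2] fy 0.1 fx 4.0 0.010624160788359453
```

servo_tool(plan=[[[1,-1.7,0.4,-5.7,0,0,0],[1,-0.8,0.2,-3,0,0,0],[1,0,0,0,0,0,0]]])

```text
t: 25.95
tool_pos: [0.4543, 0.0626, 0.0915]
orientation: [-2.483, -1.923, 0.001]
force: [0.5, -0.0, -0.2]
opening: 0.0104
```

```bash
python3 st.py
```

```text
25.95 [-96.98   2.61  91.48] [ 0.5 -0.  -0.2] fy 0.1 fx 0.5 0.010393288660852748
```

servo_tool(plan=[[[1,-0.6,0.2,-3,0,0,0],[1,-0.4,0.1,-2,0,0,0],[1,0,0,0,0,0,0]]])

```text
t: 26.25
tool_pos: [0.4531, 0.0629, 0.0866]
orientation: [-2.483, -1.923, 0.002]
force: [-3.2, 1.2, 0.4]
opening: 0.011
```

```bash
python3 st.py
```

```text
26.25 [-98.17   2.62  86.59] [-3.2  1.2  0.4] fy 0.4 fx -3.3 0.010980261535438707
```

servo_tool(plan=[[[1,-0.2,0.1,-1,0,0,0],[1,-0.2,0,-1,0,0,0],[1,0,0,0,0,0,0]]])

```text
t: 26.55
tool_pos: [0.4528, 0.0631, 0.0849]
orientation: [-2.483, -1.923, 0.002]
force: [-5.0, 2.4, 3.9]
opening: 0.0105
```

```bash
python3 st.py
```

```text
26.55 [-98.54   2.66  84.85] [-5.   2.4  3.9] fy 1.1 fx -5.5 0.01052326201540797
```

servo_tool(plan=[[[1,-0.5,0.1,-1,0,0,0],[1,0,0,-1,0,0,0],[1,0,0,0,0,0,0]]])

```text
t: 26.85
tool_pos: [0.4525, 0.0632, 0.0834]
orientation: [-2.483, -1.923, 0.001]
force: [-6.7, 1.2, 7.5]
opening: 0.0108
```

```bash
python3 st.py
```

```text
26.85 [-98.82   2.77  83.41] [-6.7  1.2  7.5] fy -0.6 fx -6.8 0.010782979333031835
```

servo_tool(plan=[[[1,-0.3,0.1,-1,0,0,0],[1,0,0,0,0,0,0]]])

```text
t: 27.05
tool_pos: [0.4524, 0.0633, 0.0827]
orientation: [-2.483, -1.923, 0.001]
force: [-8.2, 1.6, 9.8]
opening: 0.0105
```

```bash
python3 st.py
```

```text
27.05 [-98.95   2.83  82.72] [-8.2  1.6  9.8] fy -0.5 fx -8.4 0.010454535497670166
```

servo_tool(plan=[[[0.57,0,0,0,0,0,0],[0.57,0,0,0,0,0,0],[0.57,0,0,0,0,0,0],[0.57,0,0,30,0,0,0],[0.57,0,0,40,0,0,0],[0.57,0,20,45,0,0,0],[0.57,0,45,40,0,0,0],[0.57,0,45,30,0,0,0],[0.57,0,45,0,0,0,0],[0.57,0,45,0,0,0,0],[0.57,0,45,0,0,0,0],[0.57,0,45,0,0,0,0]]])

```text
t: 28.25
tool_pos: [0.4526, 0.344, 0.2581]
orientation: [2.484, 1.923, 0.001]
force: [0.9, -0.6, -0.0]
opening: 0.02
```

```bash
python3 st.py; python3 - <<'E'
from prof import *
t=bgr('top');s=bgr('scene');cv2.imwrite('pics/top2.png',t);cv2.imwrite('pics/scene2.png',s)
a=cv2.resize(t[175:275,250:370],None,fx=3.3,fy=3.3,interpolation=2);b=cv2.resize(s[215:315,275:395],None,fx=3.3,fy=3.3,interpolation=2)
cv2.imwrite('pics/c7.png',np.hstack([a,b]))
w=lambda x,y,z:world([x,y,z])
for x in(-40,0,40): both(f'lidtop x{x}','top',t,lambda y:w(x,y,100),95,130,br);both(f'lidtop x{x}','scene',s,lambda y:w(x,y,100),95,130,br)
for z in(15,25,35,65,75,85): both(f'back{z}','scene',s,lambda y:w(65,y,z),95,130,br)
both('bar','top',t,lambda y:w(-100,y,90),48,75,br)
for y in (-90,-60,0,60,90):  # front/back edges of lid top along x, in the scene & top
    for n,im in(('top',t),('scene',s)):
        f=lambda x:w(x,y,100); print(n,y,'front',edge(n,im,f,-85,-45,br),'back',edge(n,im,f,50,85,br))
E
```

```text
28.25 [-169.11  274.59  258.11] [ 0.9 -0.6 -0. ] fy -0.4 fx 1.0 0.02004474873328972
top lidtop x-40 (113.75, 2.4) (-109.75, 9.7) 2.0
scene lidtop x-40 (113.75, 8.1) (-109.0, -6.6) 2.375
top lidtop x0 (109.5, -1.3) (-109.5, 9.3) 0.0
scene lidtop x0 (112.5, 2.9) (-105.5, -3.8) 3.5
top lidtop x40 (110.25, 3.8) (-108.75, 8.9) 0.75
scene lidtop x40 (114.0, 7.8) (-107.5, -4.4) 3.25
scene back15 (112.25, 16.4) (-114.0, -10.7) -0.875
scene back25 (111.75, 17.8) (-111.75, -8.4) 0.0
scene back35 (112.75, 11.5) (-111.0, -11.8) 0.875
scene back65 (112.25, 14.0) (-107.75, -12.8) 2.25
scene back75 (112.5, 10.0) (-107.75, -12.5) 2.375
scene back85 (112.5, 13.8) (-107.75, -9.5) 2.375
top bar (60.75, 14.5) (-69.75, -8.1) -4.5
top -90 front (-64.5, 9.6) back (70.25, 3.6)
scene -90 front (-62.75, -1.8) back (68.25, -5.2)
top -60 front (-65.0, 12.5) back (71.5, 3.9)
scene -60 front (-59.25, -1.5) back (68.25, -7.4)
top 0 front (-63.5, 9.8) back (70.25, 3.0)
scene 0 front (-77.5, 7.8) back (69.25, -6.9)
top 60 front (-64.5, 10.4) back (72.75, 3.2)
scene 60 front (-62.25, 7.3) back (68.25, -5.7)
top 90 front (-64.5, 8.7) back (68.25, 3.3)
scene 90 front (-66.0, -3.7) back (68.0, -5.4)
```

View pics/c7.png

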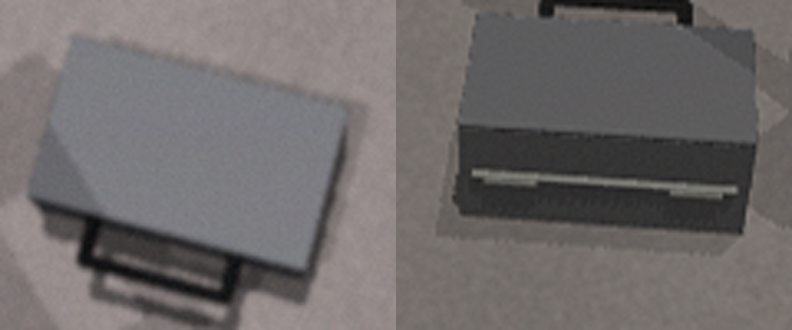

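```bash
python3 - <<'E'
from prof import *
s=cv2.imread('pics/scene2.png')
a=cv2.resize(s[245:292,284:314],None,fx=12,fy=12,interpolation=2);b=cv2.resize(s[245:292,370:400],None,fx=12,fy=12,interpolation=2)
im=np.hstack([a,np.zeros((a.shape[0],20,3),np.uint8),b]);im=np.clip(im.astype(float)*1.6,0,255)
cv2.imwrite('pics/c8.png',im)
for z in range(10,98,6):
    f=lambda y:world([65,y,z]);print(z,edge('scene',s,f,103,118,br),edge('scene',s,f,-116,-101,br))
E
```

```text
10 (112.5, 14.2) (-110.75, -6.7)
16 (112.25, 16.8) (-114.0, -11.5)
22 (111.75, 19.4) (-113.25, -8.8)
28 (111.5, 15.1) (-112.75, -8.2)
34 (112.5, 11.0) (-111.0, -11.0)
40 (112.25, 13.1) (-110.75, -12.9)
46 (111.75, 15.1) (-108.5, -10.1)
52 (113.0, 10.6) (-108.0, -13.5)
58 (112.75, 13.9) (-108.0, -12.5)
64 (112.25, 15.2) (-107.75, -12.9)
70 (112.0, 10.7) (-107.75, -12.5)
76 (112.75, 10.6) (-107.5, -12.0)
82 (112.75, 13.8) (-107.75, -9.7)
88 (112.25, 11.7) (-107.5, -9.8)
94 (112.0, 11.8) (-107.5, -15.1)[ WARN:0@0.456] global loadsave.cpp:1063 imwrite_ Unsupported depth image for selected encoder is fallbacked to CV_8U.
```

View pics/c8.png

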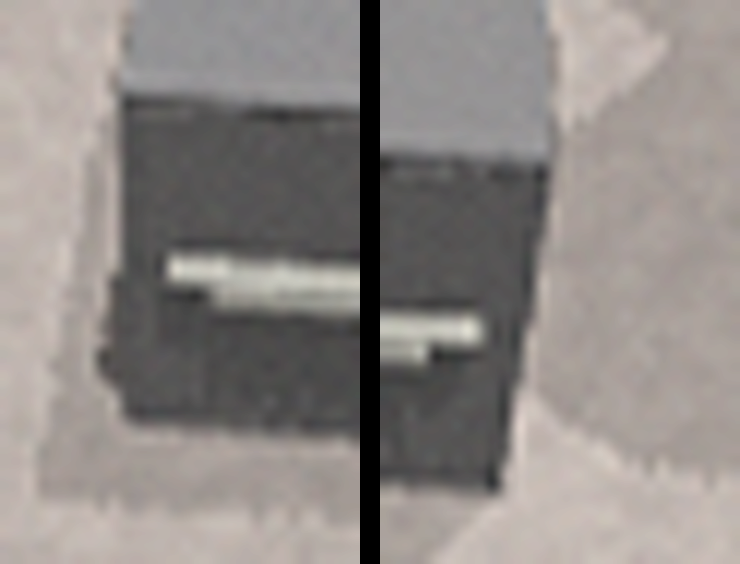

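```bash
python3 -c "
from plant import job
print(job.close_job())"
```

```text
the job is handed in; nothing more can be done
None
```

The brown 48 mm drum stands in the big pocket and the case lid is shut over it. I handed the job in at about 28.3 s with the arm clear of everything.

**Drum:** I gripped the drum from the bench and lowered it into the pocket with forces under 3 N. At release the tool was at the height for full depth, about 66 mm. A top picture, taken with the lid half open, showed the drum upright in the pocket.

**Lid:** I gripped the bar and slid the lid gently to both stops, at about 6 N. I then corrected the shift by about 1.7 mm using both cameras. The lid swung down with no rib contact felt. The last push on the bar was about 13 N in total (10 N of it vertical).

**Last checks:**
- The final pictures show the lid shut.
- On the clean +y side at the back, the edges of the two halves line up to about 0.4 mm, which is near the measuring noise.
- The back edge on the -y side could not be trusted because of shadow: the lower half read up to about 6 mm off there. I relied on the +y edge and on the hinge strips looking symmetric.
- The two stops measured about 40 mm apart instead of the stated 36 mm, which I put down to give in the grip. That is why I used the pictures for the final shift.
- I judged the lid fully shut from the rise in force and the bar's position. I did not measure the gap at the front rim directly.

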